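Shim the hanging foot of a book display

TASK

The book display on the counter wobbles because its left front foot plate hangs a few millimetres clear of the counter. Pick up the tapered wooden shim and slide it, thin end first and lying flat on the counter, straight in along the leg and centred under that foot plate until it drags snugly between plate and counter, but do not drive it so hard that it jacks the display up. Finish while still gripping the shim at that depth, so that a colleague can fix it there, and leave the other things on the counter where they are.

Things in the scene. Friction and masses are not known exactly. Their poses are not given: they have to be found in the camera images.
- foot: hanging foot plate under the display's front leg on the robot's left (+y): level steel, 60 mm long (x), 50 wide, 5 thick. Origin: underside, middle of its front edge (nearest the robot), so its height is the gap, 4.5 to 7.5 mm. x runs level back along the leg, z up. The gap is open all round and 100 mm beyond. A snug shim bears on it with a few N to 20 N; about 40 N would jack up the display
- display_front (a point): book display: black steel stand, 440 mm wide, 220 high, three books leaning face-out towards the robot; heavy, stands fast. Two front legs 340 mm apart (tubes 30 mm wide, tops under 52 mm high) reach towards the robot, a foot plate under each end; taller parts begin 105 mm behind the plates' front edges. This point: on the counter midway between those front edges; x away from the robot
- shim_mid (a point): centre (half-way up) of the tapered shim: a plain wooden wedge, 180 mm long (x), 36 mm wide (y), lying flat; 11 mm thick at the butt (90 mm from the centre, at -x) falling evenly to 2 mm at the thin end (at +x); about 40 g. x points to the thin end, z up
- shim_tip (a point): middle of the thin end's edge of the shim, 1 mm above its underside; axes as for shim_mid
- shim: the shim again: origin at the centre of its underside, axes as for shim_mid. Gripped and lying on the counter it slides freely with under 5 N; once snug under the plate, pushing it further takes about 10 N, rising quickly within a few millimetres
- packer_mid (a point): centre of a flat wooden packing strip, 120 x 36 x 12 mm, the same thickness all along (not the shim): leave alone
- level_mid (a point): centre of an aluminium spirit level, 230 mm long (x), 22 mm wide, 46 mm high, standing on its long edge: leave alone
- book_mid (a point): centre of a hardback book lying flat, 230 x 170 x 24 mm: leave alone
Not all that is in view belongs to the job. What is shaped like the shim but black or turquoise is not meant.

How it is judged:
By the outcome, as a careful person would: the job done as asked, in the order asked, and still so for the second after the job is handed in, while the arm keeps its last pose, push and grip.
It also fails if it takes over 48 s, if anything falls off the work surface, if the arm or the gripper's body presses on something with over 40 N, if the wrist force passes 120 N, or if a joint passes its speed limit or range.

ROBOT

A 7-joint arm with a two-finger parallel gripper is mounted at the origin on the work surface. World frame = base frame: x ahead of the robot, y to its left, z up, the work surface at z = 0. Lengths are in m, angles in rad, forces in N, time in s.
With the tool pointing down it reaches from about 0.4 to 0.85 m from the base axis. Payload 10.4 kg.
Tool frame: the origin (TCP) lies on the centre line of the jaws, within the pads' length; the fingertips stand r.tip_extent ahead of it and the grasp point (between the pads) lies 8 mm behind it (r.tip_extent is the distance from the TCP to the fingertips, in m); z points along the fingers, y is the direction in which the jaws open and shut (so a half turn about z gives the same grasp; the last joint's range is limited). The gripper opens to 87 mm and grips with 3 to 60 N. Pads are 19 mm wide; open, the fingers measure 117 mm over their backs; the gripper's body (75 mm by 190 mm) begins 51 mm behind the grasp point.
Start: joints at [1.313, 0.332, -0.065, 1.46, 0.022, 1.35, -0.088], TCP at [0.145, -0.608, 0.234] pointing down, gripper open.
Joint ranges: [-2.6, 2.6], [-0.5, 2.12], [-1.47, 1.34], [0.16, 2.42], [-1.27, 4.41], [0.06, 2.06], [-2.6, 2.6]. Speed limits (rad/s): [2.22, 2.22, 2.79, 2.79, 3.14, 3.14, 3.14].

INTERFACE

Orientations are given as a unit quaternion [x, y, z, w].
In Python, from bench import r gives the robot as it stands.
- The arm moves only by the shell command python3 -m jog 'ROWS' [FORCE]. ROWS is JSON, a list of rows, each a list of 7 numbers: the shift along the tool's x, y, z in cm, then the turn, a rotation vector about the tool's x, y, z in rad, then the opening, from -1 (shut) to 1 (fully open). In form: [[tx, ty, tz, wx, wy, wz, jaw], ...]. A call has 1 to 20 rows; each row shifts and turns the commanded pose from where the row before left it, along the tool's axes as they then stand; what a row does not reach is not made up. A row lasts 1/8 s, in which the tool goes at most 62.5 mm and 10.7 degrees, less where a joint would pass 70% of its speed; a pose out of reach is approached as far as the arm can. A call with a gripper value outside its range is refused whole. The fingers move at their own pace and stop on an object; FORCE is the grip in N (left out, the last holds). Time passes only in rows, so rows that do not move let the fingers close. It gives the time, the measured TCP pose, the force and the opening at its end, in the units of the state.
- r.read_state(): the state, without advancing time (a new reading comes with each control period).
- r.camera(name): name is "scene" or "side" or "wrist"; returns a dict with "frame" (420x560x3 uint8, red, green, blue), "fx", "fy", "cx", "cy" (pixels), "k1" (the pictures are not rectified: a ray, as slopes to the right and down, at radius r is drawn at 1 + k1 r^2 times it, then the intrinsics apply), "camera_from_world" (4x4, takes a point from world to camera coordinates). Camera axes: x right, y down, z forward; pixel columns grow to the right and rows downward; lengths in m; the calibration is good to about 2 mm. A picture is of the moment at which its call begins. There is no depth.
- r.close_job(): hands the job in, once; it reports no verdict.
Trained networks look in a picture, given as the dict that the camera call returned (one of the last four; its "shot" number tells which), for a name from the list of things; names that differ only in an ending like _2 or _b are one class to them, and where a whole thing is asked for, a point or a joint stands for the part that bears it (a point fixed in the world has none). Each returns a list of dicts, best first, with "score" (0 to 1); they miss things now and then, are a little off and sometimes report something else, mostly with a low value. They report only what shows in the picture. A call takes as long as a camera call. They do not tell look-alikes from the thing itself.
- r.search_frame(picture, thing): "rect" ([left, top, right, bottom] in pixels, round what is visible of it).
The state is a dict: "time": time; "joint_positions": joint angles; "joint_vel": joint speeds; "joint_torque": joint torques, N m; "ee_pos": TCP position; "eef_rot": TCP orientation; "ft_force": force on the tool from outside, world axes, zero at the start; "torque": the same for the moment, N m; "width": finger opening in m.
Only numpy, scipy, OpenCV 4.12 (cv2) and the standard library are available. Lean on these libraries where they do the work, as an engineer would, in place of code of your own. Each camera call takes 0.05 s, during which the arm holds its last target.

## Working session

There is one attempt and no reset: what is moved stays moved. The work goes in short steps, Python scripts to look and compute and a shell command to move; the robot and the scene stay as the last step left them, time stands still between calls to the robot, and variables do not carry over. Pictures are saved under pics/ and viewed, and the job is handed in when it is done.

```bash
ls; mkdir -p pics
cat > h.py <<'E'
import numpy as np, cv2
from bench import r
def K(c): return np.array([[c['fx'],0,c['cx']],[0,c['fy'],c['cy']],[0,0,1.]])
def ray(c,uv):
    uv=np.array(uv,float).reshape(-1,1,2)
    n=cv2.undistortPoints(uv,K(c),np.array([c['k1'],0,0,0.]))[:,0]
    T=np.array(c['camera_from_world']);R=T[:3,:3];o=-R.T@T[:3,3]
    return o,np.c_[n,np.ones(len(n))]@R
def at_z(c,uv,z):
    o,d=ray(c,uv); return o+d*((z-o[2])/d[:,2])[:,None]
def proj(c,P):
    T=np.array(c['camera_from_world'])
    return cv2.projectPoints(np.array(P,float).reshape(-1,1,3),cv2.Rodrigues(T[:3,:3])[0],T[:3,3],K(c),np.array([c['k1'],0,0,0.]))[0][:,0]
def save(c,n,box=None,s=1,draw=[]):
    f=cv2.cvtColor(c['frame'],cv2.COLOR_RGB2BGR).copy()
    for b in draw: cv2.rectangle(f,(int(b[0]),int(b[1])),(int(b[2]),int(b[3])),(0,0,255),1)
    if box: f=f[box[1]:box[3],box[0]:box[2]]
    if s!=1: f=cv2.resize(f,None,fx=s,fy=s,interpolation=cv2.INTER_CUBIC)
    cv2.imwrite('pics/'+n+'.png',f)
E
python3 - <<'E'
from h import *
print(r.read_state(), r.tip_extent)
for n in ["scene","side","wrist"]:
    c=r.camera(n); save(c,n+'0')
    print(n,c['k1'],c['fx'],np.linalg.inv(c['camera_from_world'])[:3,3])
    for t in ["foot","shim_mid","shim_tip","shim","packer_mid","level_mid","book_mid","display_front"]:
        print(t,[(np.round(d['rect']).tolist(),round(d['score'],2)) for d in r.search_frame(c,t)])
E
```

```text
pics
{'time': 0.0, 'joint_positions': array([ 1.31338663,  0.33285318, -0.06470366,  1.46097838,  0.02162549,
        1.34991142, -0.08850255]), 'joint_vel': array([-0.00029951,  0.00031338,  0.00194962, -0.00063368,  0.00021879,
       -0.00041125, -0.00061809]), 'joint_torque': array([-7.89754267e-04, -6.23248959e+01,  2.43415742e-02, -3.89909899e+01,
       -6.13145018e-02,  3.95537610e-02,  8.95087055e-05]), 'ee_pos': array([ 0.14530736, -0.60747078,  0.23274793]), 'eef_rot': array([ 9.93114045e-01,  1.17149331e-01, -1.31436562e-04, -7.14991266e-04]), 'ft_force': array([ 0.85591034, -0.1335911 ,  0.5824966 ]), 'torque': array([-0.00054927,  0.0166996 , -0.01377965]), 'width': 0.08700267773618671} 0.011
scene -0.019884362450890262 496.8898156397264 [1.20352179 0.88000982 0.78717772]
foot [([254.0, 283.0, 296.0, 313.0], 0.87)]
shim_mid [([135.0, 192.0, 192.0, 207.0], 0.98), ([286.0, 220.0, 352.0, 246.0], 0.77), ([275.0, 162.0, 315.0, 183.0], 0.61), ([217.0, 184.0, 263.0, 208.0], 0.59), ([156.0, 155.0, 208.0, 166.0], 0.57)]
shim_tip [([131.0, 194.0, 192.0, 209.0], 0.94), ([212.0, 18
[... 1102 characters left out ...]
[([227.0, 214.0, 277.0, 223.0], 0.81), ([396.0, 229.0, 428.0, 241.0], 0.75), ([422.0, 273.0, 456.0, 294.0], 0.74), ([305.0, 230.0, 338.0, 265.0], 0.73), ([256.0, 266.0, 314.0, 305.0], 0.72)]
packer_mid [([278.0, 222.0, 312.0, 238.0], 0.77)]
level_mid [([344.0, 248.0, 399.0, 299.0], 0.81), ([164.0, 149.0, 228.0, 187.0], 0.45)]
book_mid [([163.0, 148.0, 231.0, 186.0], 0.62)]
display_front [([275.0, 150.0, 347.0, 217.0], 0.74)]
wrist 0.0020782542714880463 292.549106275863 [ 0.21769169 -0.591361    0.38465496]
foot []
shim_mid [([0.0, 0.0, 117.0, 33.0], 0.59)]
shim_tip [([2.0, 0.0, 122.0, 29.0], 0.82)]
shim [([0.0, 1.0, 116.0, 34.0], 0.69)]
packer_mid []
level_mid []
book_mid []
display_front []
```

View pics/scene0.png

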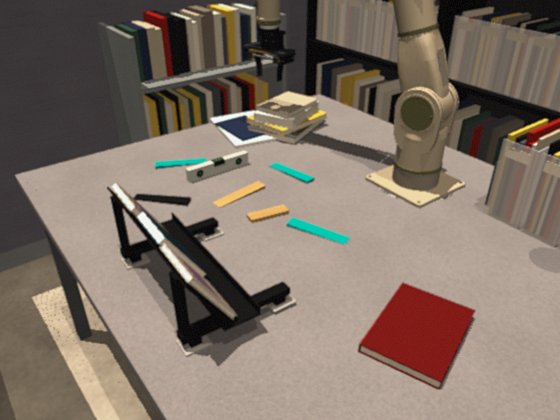

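View pics/side0.png

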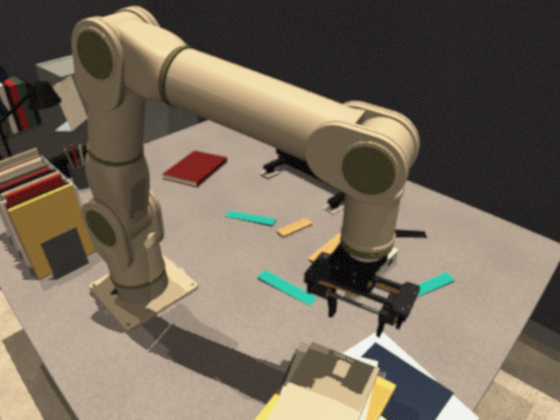

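View pics/wrist0.png

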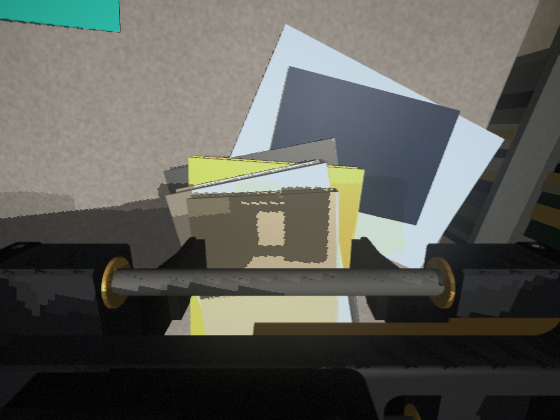

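Run:
```python
from h import *
c=r.camera("scene"); save(c,'scz',(125,140,365,320),3.3)
c=r.camera("side"); save(c,'siz',(220,140,470,310),3.2)
```

```text
(no output)
```

View pics/scz.png

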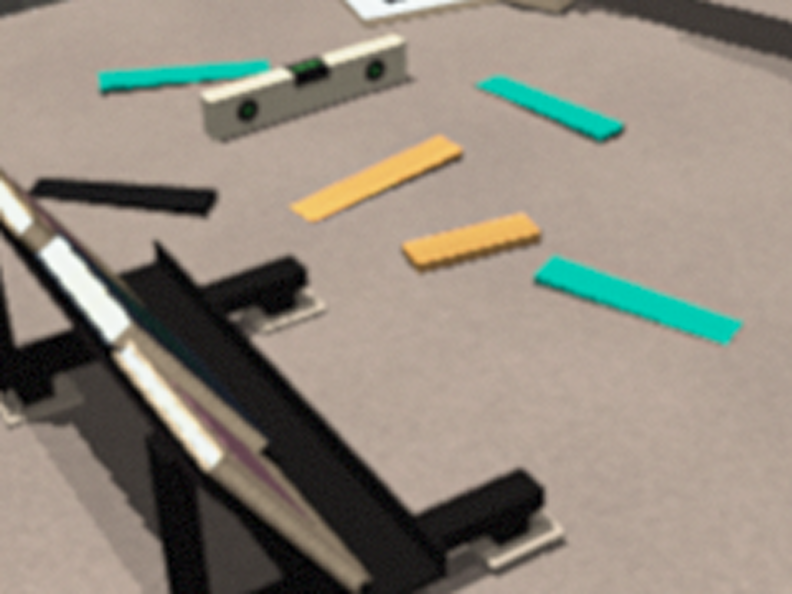

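View pics/siz.png

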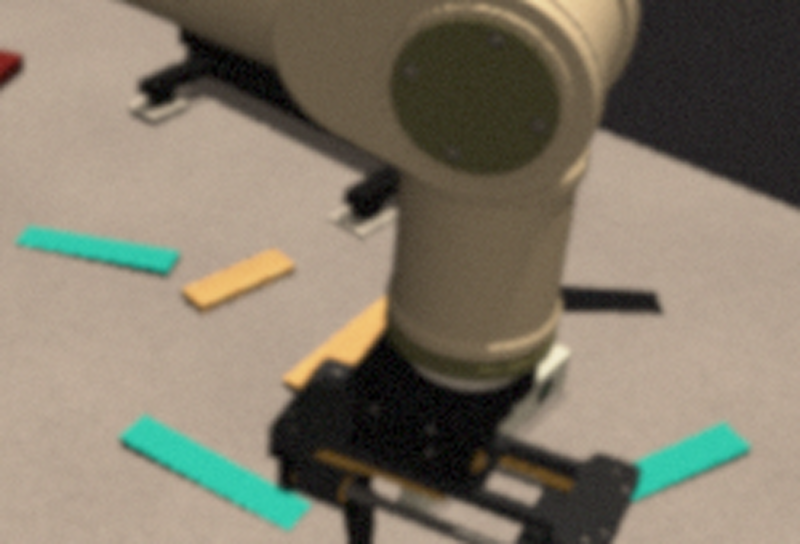

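The scene picture shows the wooden shim at (240,194). The look-alikes are the packer at (268,213), which is short and even, turquoise wedges at (318,231), (291,173) and (181,162), and a black wedge at (162,198). I choose (240,194). The foot is at (275,300). Next I measure both and find the shim's thin end.

Run:
```python
from h import *
c=r.camera("scene")
save(c,'shimcrop',(205,175,295,225),8)
save(c,'footcrop',(235,270,310,325),9)
z=lambda L:[(125+x/3.3,140+y/3.3) for x,y in L]
P=at_z(c,z([(292,207),(317,221),(440,136),(463,153)]),0.006);print(np.round(P,3))
for n,u in [('pack',(268,213)),('t1',(318,231)),('t2',(291,173)),('t3',(181,162)),('blk',(162,198)),('level',(217,167)),('book',(419,335)),('footF',(285,305)),('rfoot',(217,235))]:
  print(n,np.round(at_z(c,u,0.01),3))
```

```text
[[ 0.595 -0.271  0.006]
 [ 0.589 -0.236  0.006]
 [ 0.409 -0.301  0.006]
 [ 0.411 -0.26   0.006]]
pack [[ 0.5  -0.12  0.01]]
t1 [[0.443 0.038 0.01 ]]
t2 [[ 0.293 -0.277  0.01 ]]
t3 [[ 0.55 -0.57  0.01]]
blk [[ 0.71  -0.384  0.01 ]]
level [[ 0.469 -0.462  0.01 ]]
book [[0.524 0.46  0.01 ]]
footF [[0.695 0.218 0.01 ]]
rfoot [[ 0.676 -0.112  0.01 ]]
```

View pics/shimcrop.png

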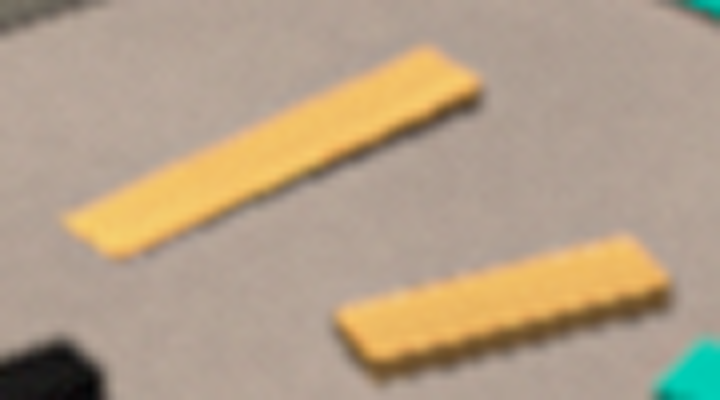

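View pics/footcrop.png

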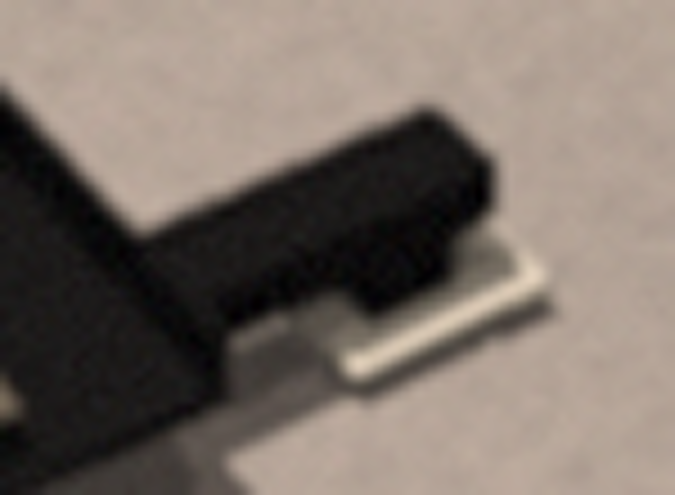

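The crop confirms it. The wedge at (240,194) is thin at its far-left end (+x), and the packer beside it has the same thickness all along. I move over the shim and look with the wrist camera.

```bash
python3 -m jog '[[4.55,-3.15,0,0,0,0,1],[4.55,-3.15,0,0,0,0,1],[4.55,-3.15,0,0,0,0,1],[4.55,-3.15,0,0,0,0,1],[4.55,-3.15,0,0,0,0,1],[4.55,-3.15,0,0,0,0,1],[4.55,-3.15,0,0,0,0,1],[4.55,-3.15,0,0,0,0,1],[0,0,0,0,0,0.085,1],[0,0,0,0,0,0,1]]' 40
python3 - <<'E'
from h import *
c=r.camera("wrist"); save(c,'w1')
for t in ["shim","packer_mid"]:
  print(t,[(np.round(d['rect']).tolist(),round(d['score'],2)) for d in r.search_frame(c,t)])
E
```

```text
time: 2.75
ee_pos: [0.4409, -0.2779, 0.2336]
eef_rot: [0.997, 0.075, -0.0, 0.0]
ft_force: [-0.5, -0.1, 0.9]
width: 0.0868
shim [([0.0, 119.0, 113.0, 180.0], 0.9), ([346.0, 1.0, 391.0, 25.0], 0.76), ([469.0, 75.0, 560.0, 207.0], 0.76), ([261.0, 60.0, 305.0, 204.0], 0.72), ([211.0, 296.0, 332.0, 304.0], 0.57)]
packer_mid [([136.0, 68.0, 192.0, 171.0], 0.77), ([383.0, 76.0, 465.0, 269.0], 0.15)]
```

View pics/w1.png

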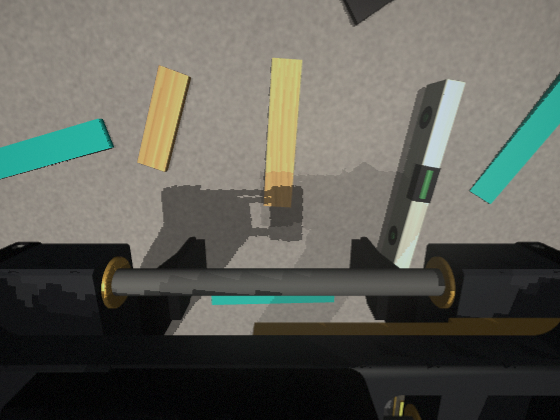

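The wrist view shows the shim with its tip edge at (273,58)–(302,60) and its butt at about (264,206)–(293,207). The packer is at (164,118), clear of the shim.

```bash
cat >> h.py <<'E'
from scipy.spatial.transform import Rotation as Ro
def totool(P):
    s=r.read_state(); R=Ro.from_quat(s['eef_rot']).as_matrix()
    return (R.T@(np.asarray(P)-s['ee_pos']))*100
def yaw():
    R=Ro.from_quat(r.read_state()['eef_rot']).as_matrix(); return np.arctan2(R[1,0],R[0,0])
E
python3 - <<'E'
from h import *
c=r.camera("wrist")
t=at_z(c,[(273,58),(302,60)],0.002); b=at_z(c,[(264,206),(293,207)],0.011)
print(t,b); T=t.mean(0);B=b.mean(0); d=T-B; y=np.arctan2(d[1],d[0])
print(np.linalg.norm(d[:2]),np.degrees(y),np.degrees(yaw()),'wz',yaw()-y)
u=np.r_[np.cos(y),np.sin(y),0]
m=(T+B)/2; print('mid',m)
g=m-u*0.060; g[2]=.0125; print(g,totool(g))
save(c,'w1c',(225,40,345,225),4)
cc=r.camera("side"); save(cc,'si1',(220,140,470,310),3.2)
E
```

```text
[[ 0.59034968 -0.25058456  0.002     ]
 [ 0.59338834 -0.28497492  0.002     ]] [[ 0.41101127 -0.26516524  0.011     ]
 [ 0.41543933 -0.30331905  0.011     ]]
0.1794006341217653 5.2650606111880265 8.569187017078272 wz 0.05766788468487134
mid [ 0.50254716 -0.27601094  0.0065    ]
[ 0.4428003  -0.28151675  0.0125    ] [ 0.20918363  0.29979512 22.10517508]
```

View pics/w1c.png

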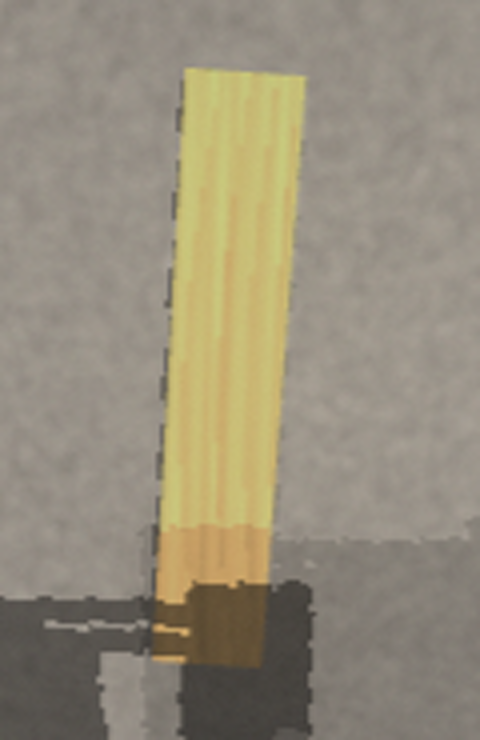

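View pics/si1.png

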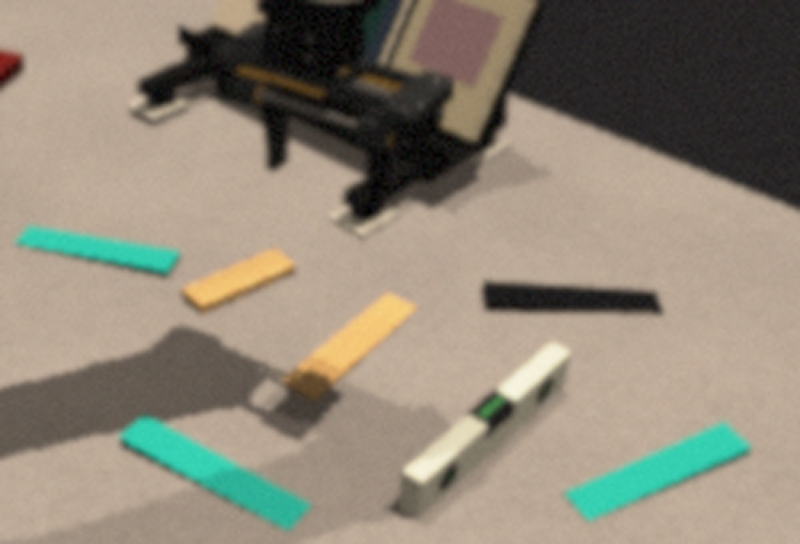

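```bash
python3 -m jog '[[0.2,0.13,4,0,0,0.061,1],[0,0,5,0,0,0,1],[0,0,5,0,0,0,1],[0,0,4,0,0,0,1],[0,0,2.5,0,0,0,1],[0,0,1.2,0,0,0,1],[0,0,0.4,0,0,0,1],[0,0,0,0,0,0,1]]' 40
python3 - <<'E'
from h import *
c=r.camera("wrist"); save(c,'w2')
E
```

```text
time: 4.0
ee_pos: [0.4434, -0.2795, 0.0133]
eef_rot: [0.999, 0.044, 0.0, 0.0]
ft_force: [0.3, -0.3, 1.2]
width: 0.0869
```

View pics/w2.png

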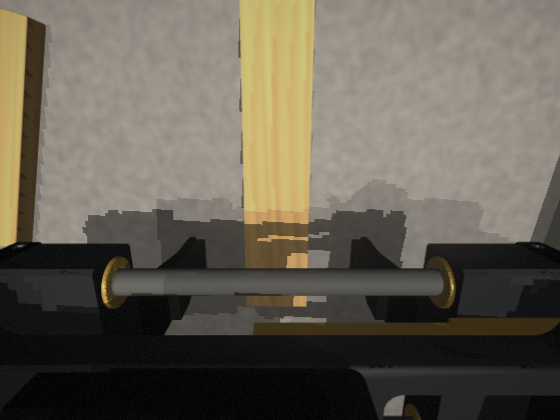

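The shim is centred between the fingers (277 against 280) and parallel to the tool. I close, then lift.

```bash
python3 -m jog '[[0,0,0,0,0,0,-1],[0,0,0,0,0,0,-1],[0,0,0,0,0,0,-1],[0,0,0,0,0,0,-1],[0,0,0,0,0,0,-1],[0,0,0,0,0,0,-1]]' 45
python3 -m jog '[[0,0,-2,0,0,0,-1],[0,0,-4,0,0,0,-1],[0,0,-4,0,0,0,-1],[0,0,-2,0,0,0,-1],[0,0,0,0,0,0,-1]]' 45
python3 - <<'E'
from h import *
c=r.camera("wrist"); save(c,'w3'); print(np.degrees(yaw()))
c=r.camera("scene"); save(c,'s3',(190,110,350,330),2.7)
E
```

```text
time: 4.8
ee_pos: [0.443, -0.2791, 0.0125]
eef_rot: [0.999, 0.044, -0.0, 0.0]
ft_force: [-0.3, 0.3, -1.0]
width: 0.0349
time: 5.42
ee_pos: [0.4437, -0.2796, 0.1339]
eef_rot: [0.999, 0.044, 0.001, 0.001]
ft_force: [0.3, -0.4, -0.5]
width: 0.0354
5.084564682791831
```

View pics/w3.png

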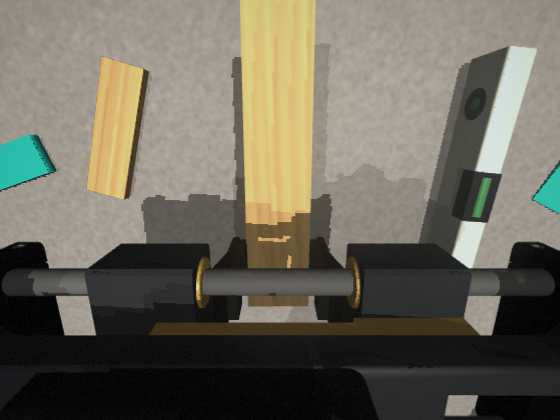

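View pics/s3.png

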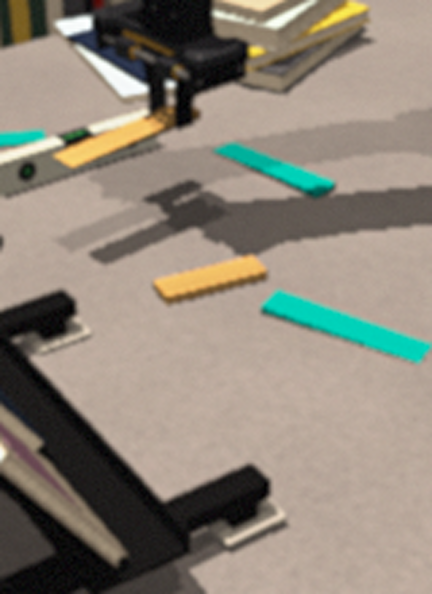

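The shim is held straight: the opening is 35 mm and it lifted clear. I carry it towards the foot to measure there.

```bash
python3 -m jog '[[0.4,-2.3,0,0,0,0,-1],[0.8,-4.5,0,0,0,0,-1],[0.8,-4.5,0,0,0,0,-1],[0.8,-4.5,0,0,0,0,-1],[0.8,-4.5,0,0,0,0,-1],[0.8,-4.5,0,0,0,0,-1],[0.8,-4.5,0,0,0,0,-1],[0.8,-4.5,0,0,0,0,-1],[0.8,-4.5,0,0,0,0,-1],[0.4,-2.2,0,0,0,0,-1],[0,0,0,0,0,0,-1],[0,0,0,0,0,0,-1]]' 45
python3 - <<'E'
from h import *
c=r.camera("wrist"); save(c,'w4'); print(np.degrees(yaw()))
for t in ["foot","display_front"]: print(t,[(np.round(d['rect']).tolist(),round(d['score'],2)) for d in r.search_frame(c,t)])
c=r.camera("scene"); save(c,'s4',(230,200,350,330),4.5)
c=r.camera("side"); save(c,'si4',(230,120,380,240),5)
E
```

```text
time: 7.02
ee_pos: [0.4783, 0.1296, 0.1316]
eef_rot: [0.999, 0.044, -0.001, 0.0]
ft_force: [1.3, -0.4, -0.6]
width: 0.0353
5.004814013385834
foot []
display_front []
```

View pics/w4.png

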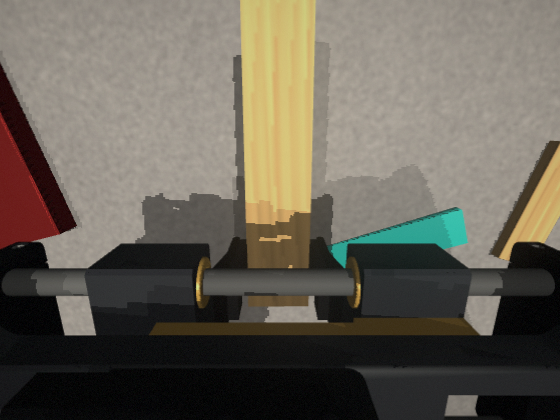

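View pics/s4.png

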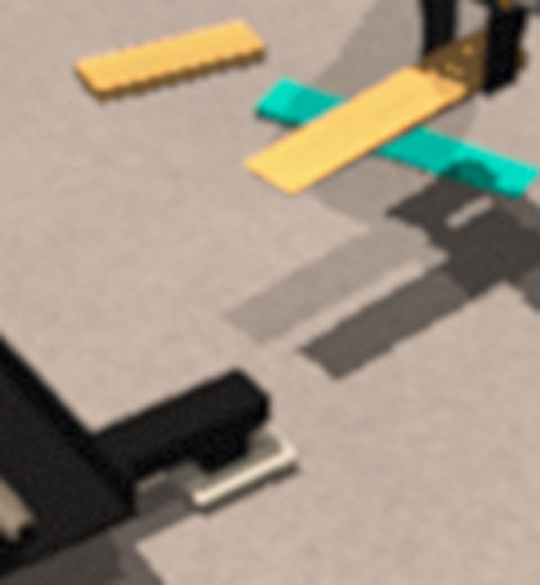

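View pics/si4.png

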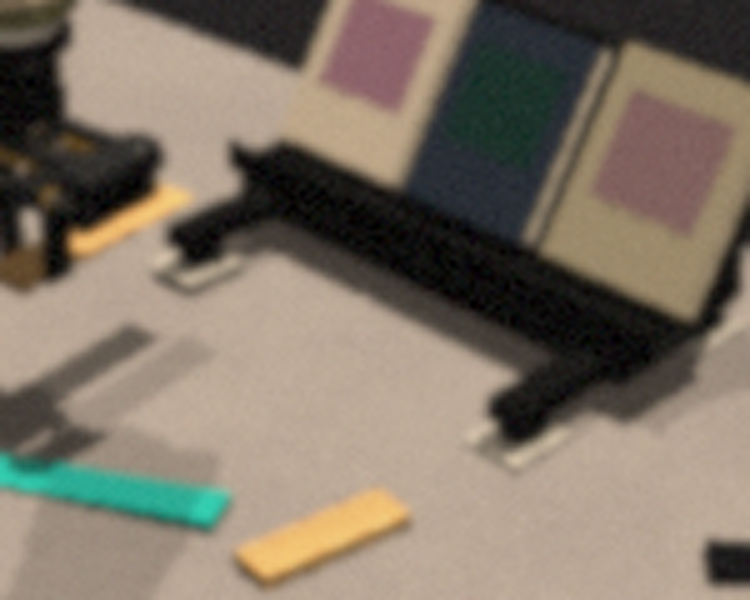

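Run:
```python
from h import *
c=r.camera("scene")
print(np.round(at_z(c,[(295.3,298.6),(273.3,308.9)],0.011),4))
c=r.camera("side")
print(np.round(at_z(c,[(267.6,176.5),(261,171.5),(278.4,171.5)],0.011),4))
```

```text
[[0.6634 0.216  0.011 ]
 [0.7237 0.2132 0.011 ]]
[[0.6668 0.1709 0.011 ]
 [0.6768 0.2194 0.011 ]
 [0.7245 0.1677 0.011 ]]
```

```bash
python3 -m jog '[[2,0,0,0,0,0,-1],[4,0,0,0,0,0,-1],[4,0.4,0,0,0,0,-1],[2,0,0,0,0,0,-1],[0,0,0,0,0,0,-1]]' 45
python3 - <<'E'
from h import *
c=r.camera("wrist"); save(c,'w5')
for t in ["foot","display_front"]: print(t,[(np.round(d['rect']).tolist(),round(d['score'],2)) for d in r.search_frame(c,t)])
E
```

```text
time: 8.0
ee_pos: [0.5993, 0.1372, 0.132]
eef_rot: [0.999, 0.044, -0.0, -0.0]
ft_force: [-0.3, 0.6, -1.4]
width: 0.0354
foot [([193.0, 0.0, 242.0, 130.0], 0.78)]
display_front [([343.0, 0.0, 560.0, 174.0], 0.65)]
```

View pics/w5.png

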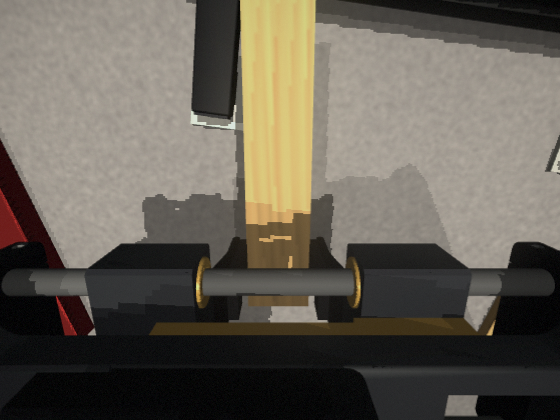

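The foot's front edge shows at (191,124)–(235,129), partly hidden by the shim. I step aside for a clear view.

```bash
python3 -m jog '[[0,2,0,0,0,0,-1],[0,3,0,0,0,0,-1],[0,2.5,0,0,0,0,-1],[0,0,0,0,0,0,-1],[0,0,0,0,0,0,-1]]' 45
python3 - <<'E'
from h import *
c=r.camera("wrist"); save(c,'w6',(60,0,260,150),4)
E
```

```text
time: 8.78
ee_pos: [0.6051, 0.0625, 0.1328]
eef_rot: [0.999, 0.044, 0.0, 0.0]
ft_force: [-0.8, 0.4, 0.3]
width: 0.0353
```

View pics/w6.png

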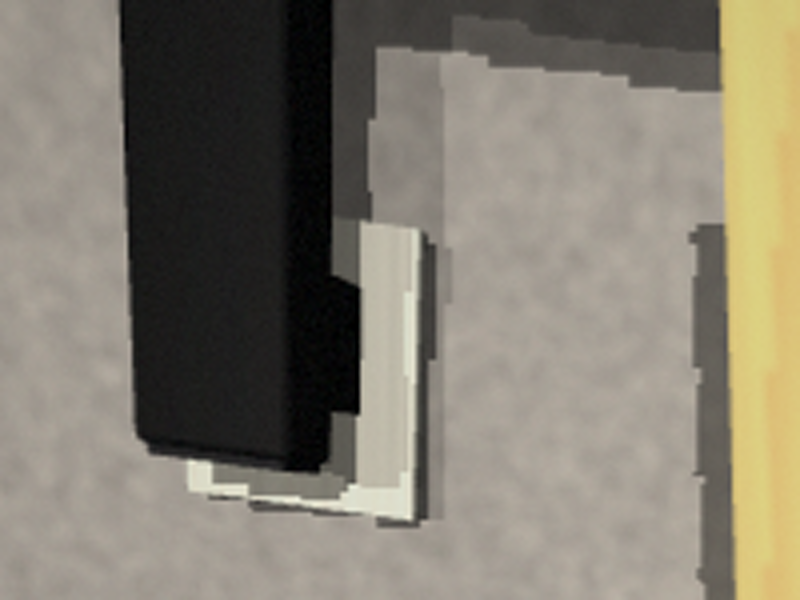

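Run:
```python
from h import *
c=r.camera("wrist")
P=at_z(c,[(107,122.5),(163.2,130.2),(165.2,57.2)],0.011); print(np.round(P,4))
f=P[1]-P[0]; s=P[2]-P[1]
print('w',np.linalg.norm(f),'L',np.linalg.norm(s),'yaw front',np.degrees(np.arctan2(-f[0],-f[1])*-1),'yaw side',np.degrees(np.arctan2(s[1],s[0])))
print('mid',(P[0]+P[1])/2)
# shim in hand: mask yellow rows
s=r.read_state(); print(s['ee_pos'],np.degrees(yaw()))
hsv=cv2.cvtColor(c['frame'],cv2.COLOR_RGB2HSV)
m=(hsv[...,0]>12)&(hsv[...,0]<35)&(hsv[...,1]>80)&(hsv[...,2]>90)
zt=s['ee_pos'][2]-0.0125
for row in range(5,200,30):
    x=np.where(m[row,200:360])[0]+200
    w=at_z(c,[(x.min(),row),(x.max()+1,row)],zt+0.005)
    t=np.array([totool(p) for p in w]); print(row,x.min(),x.max(),np.round(t,2).tolist(), 'mid y',round(t[:,1].mean(),3))
save(c,'w6f')
```

```text
[[0.6687 0.2221 0.011 ]
 [0.6666 0.1721 0.011 ]
 [0.7267 0.1695 0.011 ]]
w 0.05002694276478771 L 0.06016831217664553 yaw front -2.4239971611821467 yaw side -2.4715117895778835
mid [0.66766456 0.19709202 0.011     ]
[0.60506933 0.06352141 0.13275204] 5.159372212635059
5 240 315 [[12.93, -1.7, 0.75], [12.93, 1.88, 0.75]] mid y 0.091
35 241 314 [[11.67, -1.69, 0.75], [11.67, 1.88, 0.75]] mid y 0.092
65 241 313 [[10.35, -1.74, 0.75], [10.35, 1.87, 0.75]] mid y 0.068
95 242 312 [[8.96, -1.73, 0.75], [8.96, 1.87, 0.75]] mid y 0.068
125 243 312 [[7.5, -1.73, 0.75], [7.5, 1.92, 0.75]] mid y 0.095
155 244 311 [[5.95, -1.72, 0.75], [5.96, 1.92, 0.75]] mid y 0.096
185 245 310 [[4.32, -1.72, 0.75], [4.33, 1.91, 0.75]] mid y 0.097
```

The wrist measurement agrees with the given plate size: 50.0 × 60.2 mm, yaw −2.45°, front middle at (0.6677, 0.197). I check obstacle clearance along the slide path.

```bash
python3 - <<'E'
from h import *
c=r.camera("scene")
print(np.round(at_z(c,[(404,286),(360,346)],0.024),3), np.round(at_z(c,[(287,224),(349,240)],0.006),3))
E
python3 -m jog '[[-1.5,-2.2,0,0,0,0,-1],[-2.9,-4.3,0,0,0,0,-1],[-2.9,-4.3,0,0,0,0,-1],[-2.0,-3.0,0,0,0,0,-1],[-1.05,-1.5,0,0,0,0.133,-1],[0,0,0,0,0,0,-1],[0,0,0,0,0,0,-1]]' 45
python3 - <<'E'
from h import *
F=np.array([.6677,.198,0]);u=np.r_[np.cos(np.radians(-2.45)),np.sin(np.radians(-2.45)),0]
g=F-u*.18; g[2]=.0125; print(g,totool(g),np.degrees(yaw()))
c=r.camera("wrist"); save(c,'w7')
c=r.camera("scene"); save(c,'s7',(230,180,390,330),4)
E
```

```text
[[0.443 0.345 0.024]
 [0.655 0.416 0.024]] [[ 0.487 -0.046  0.006]
 [ 0.4    0.116  0.006]]
time: 9.8
ee_pos: [0.4892, 0.2052, 0.1325]
eef_rot: [1.0, -0.021, 0.0, 0.0]
ft_force: [0.6, -0.5, -0.4]
width: 0.0353
[0.48786454 0.20569456 0.0125    ] [-0.14334586 -0.04449836 12.00240377] -2.398909700964262
```

View pics/w7.png

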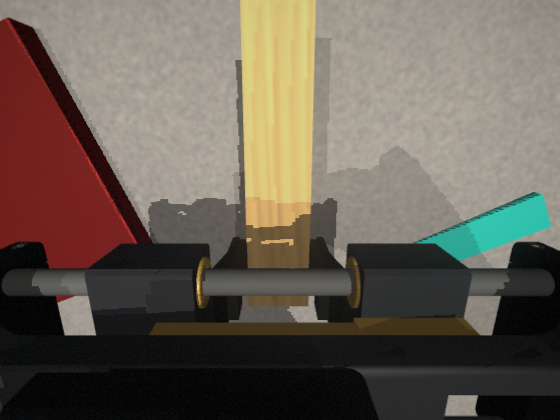

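View pics/s7.png

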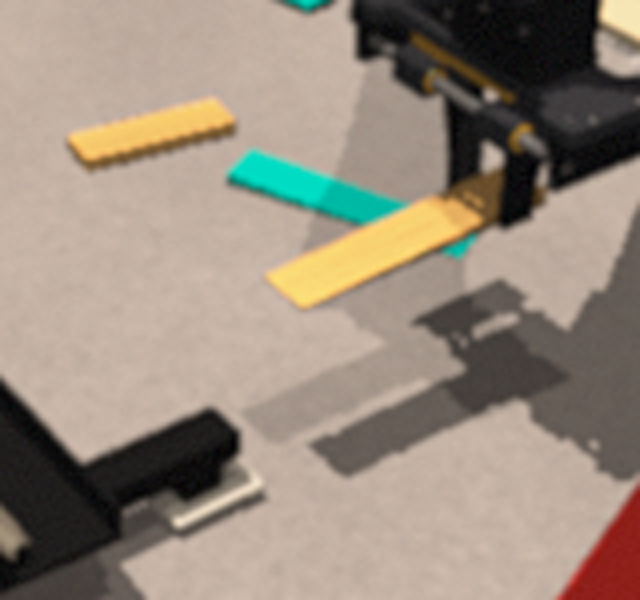

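All clear. I lower the shim to the counter.

```bash
python3 -m jog '[[-0.1,-0.04,3,0,0,0,-1],[0,0,4,0,0,0,-1],[0,0,3,0,0,0,-1],[0,0,1.5,0,0,0,-1],[0,0,0.35,0,0,0,-1],[0,0,0.15,0,0,0,-1],[0,0,0,0,0,0,-1]]' 45
python3 - <<'E'
from h import *
s=r.read_state(); print(s['ee_pos'],s['ft_force'],s['torque'],np.degrees(yaw()),Ro.from_quat(s['eef_rot']).as_matrix()[2])
c=r.camera("wrist"); save(c,'w8')
c=r.camera("scene"); save(c,'s8',(230,200,380,330),5)
E
```

```text
time: 10.78
ee_pos: [0.4883, 0.2065, 0.0134]
eef_rot: [1.0, -0.022, 0.001, -0.0]
ft_force: [0.8, -0.0, -0.1]
width: 0.0351
[0.48833323 0.20648481 0.01340602] [ 0.76877552 -0.03271452 -0.12886627] [0.04481706 0.02557554 0.00933939] -2.5342101849289906 [ 1.46059170e-03 -3.66079708e-04 -9.99998866e-01]
```

View pics/w8.png

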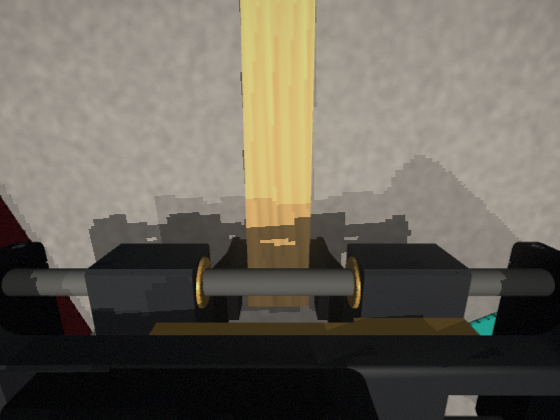

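View pics/s8.png

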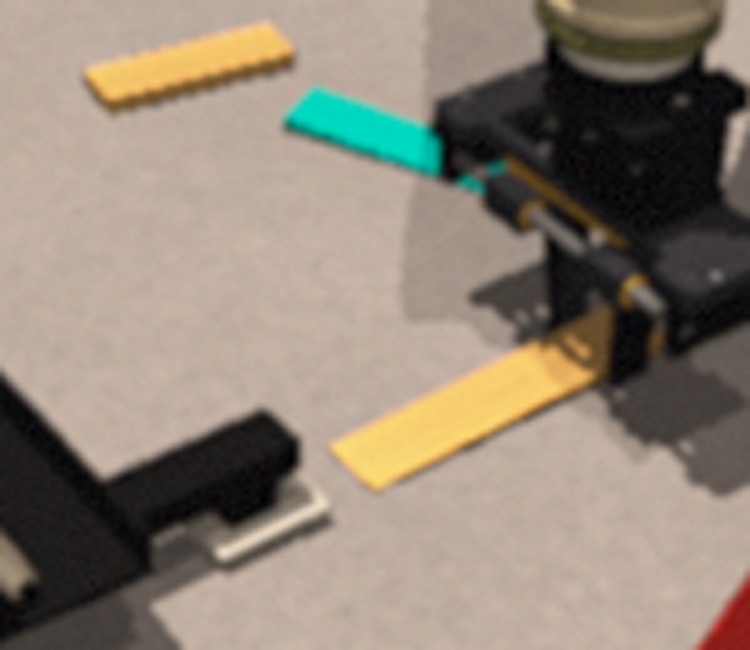

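```bash
for i in 1; do python3 -m jog '[[0,0,0.05,0,0,0,-1]]'; python3 -m jog '[[0,0,0,0,0,0,-1]]'; python3 -m jog '[[0,0,0.05,0,0,0,-1]]';python3 -m jog '[[0,0,0,0,0,0,-1]]'; done | grep -E "ee_pos|ft"
```

```text
ee_pos: [0.488, 0.2064, 0.0125]
ft_force: [-0.9, -0.7, 8.3]
ee_pos: [0.488, 0.2064, 0.0125]
ft_force: [-0.8, -1.0, 6.4]
ee_pos: [0.488, 0.2064, 0.0124]
ft_force: [-5.6, -3.8, 17.5]
ee_pos: [0.488, 0.2064, 0.0125]
ft_force: [-4.2, -2.1, 13.2]
```

The shim is on the counter (force in z rises). I ease off and start sliding.

```bash
python3 -m jog '[[0,0.06,-0.07,0,0,0,-1],[0.5,0,0,0,0,0,-1],[1,0,0,0,0,0,-1],[1,0,0,0,0,0,-1],[0.5,0,0,0,0,0,-1],[0,0,0,0,0,0,-1]]' 45
python3 - <<'E'
from h import *
s=r.read_state(); F=np.array([.6677,.198,0]); print(s['ft_force'],np.degrees(yaw()),totool(F))
c=r.camera("wrist"); save(c,'w9')
c=r.camera("scene"); save(c,'s9',(240,240,340,330),7)
E
```

```text
time: 12.12
ee_pos: [0.5183, 0.2047, 0.0125]
eef_rot: [1.0, -0.022, 0.0, -0.0]
ft_force: [0.6, 0.8, 3.7]
width: 0.0354
[0.61936588 0.80863826 3.69896615] -2.5391182860369135 [1.49567540e+01 5.64851596e-03 1.26361458e+00]
```

View pics/w9.png

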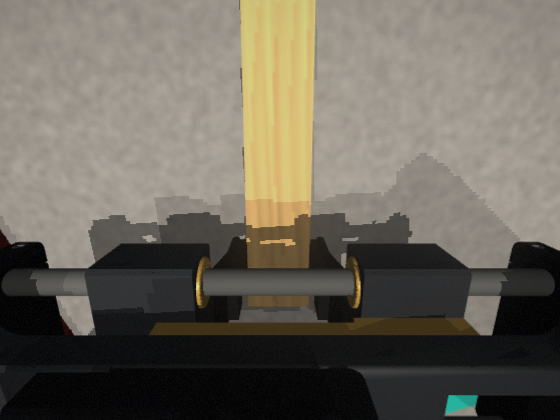

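View pics/s9.png

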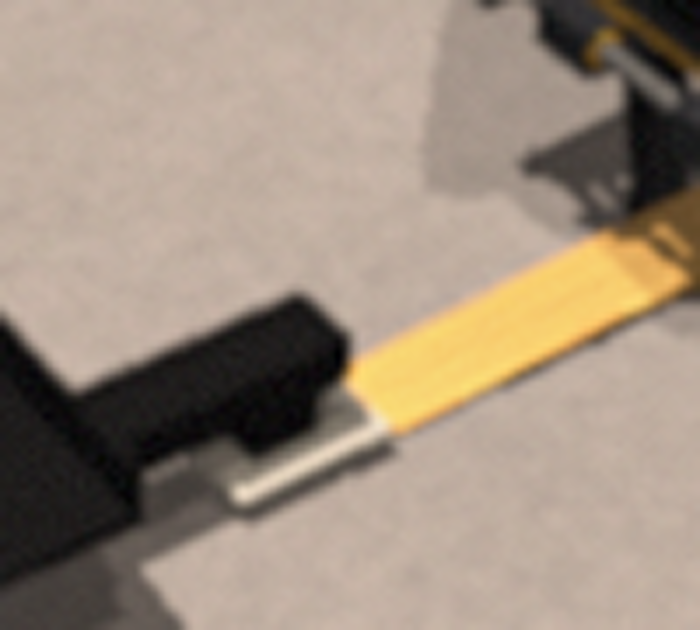

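Run:
```python
from h import *
c=r.camera("scene"); s=r.read_state()
R=Ro.from_quat(s['eef_rot']).as_matrix()
F=np.array([.6677,.197,0]);y=np.radians(-2.45);u=np.r_[np.cos(y),np.sin(y),0];v=np.r_[-np.sin(y),np.cos(y),0]
pl=[F+v*.025+[0,0,.011],F-v*.025+[0,0,.011],F-v*.025+u*.06+[0,0,.011],F+v*.025+u*.06+[0,0,.011]]
pb=[p-[0,0,.005] for p in pl]
o=s['ee_pos'].copy();o[2]=0
sh=[o+u*.15+v*.018+[0,0,.002],o+u*.15-v*.018+[0,0,.002],o+u*.02-v*.018+[0,0,.0085],o+u*.02+v*.018+[0,0,.0085]]
f=cv2.cvtColor(c['frame'],cv2.COLOR_RGB2BGR)[230:330,240:340]
f=cv2.resize(f,None,fx=6,fy=6,interpolation=cv2.INTER_CUBIC)
for P,col in [(pl,(0,0,255)),(pb,(255,0,255)),(sh,(255,0,0))]:
  q=((proj(c,P)-[240,230]+.5)*6).astype(int); cv2.polylines(f,[q],True,col,1)
cv2.imwrite('pics/ov.png',f)
```

```text
(no output)
```

View pics/ov.png

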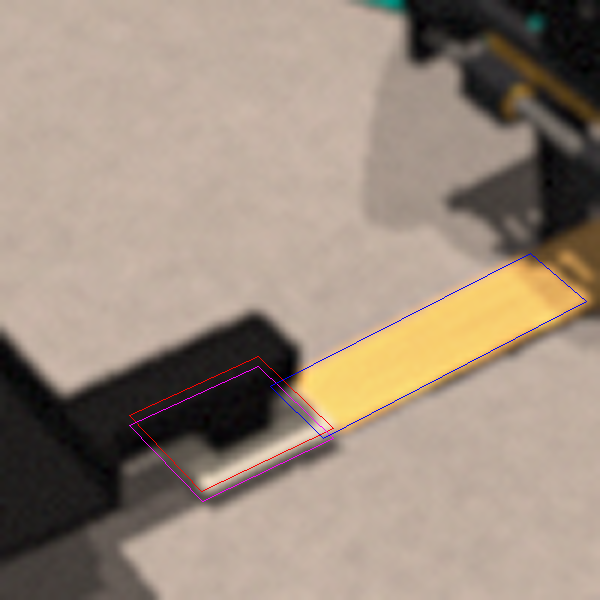

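The scene camera agrees within about 2 mm. I slide on to about 3.5 cm of insertion (contact is expected at 5 cm at the earliest), then check the centring with the wrist camera.

```bash
python3 -m jog '[[0.5,0,0,0,0,0,-1],[1,0,0,0,0,0,-1],[1,0,0,0,0,0,-1],[0.8,0,0,0,0,0,-1],[0.2,0,0,0,0,0,-1],[0,0,0,0,0,0,-1]]' 45
python3 - <<'E'
from h import *
s=r.read_state(); F=np.array([.6677,.198,0]); print(s['ft_force'],np.degrees(yaw()),totool(F))
c=r.camera("wrist"); save(c,'w10',(180,0,380,150),4)
E
```

```text
time: 13.02
ee_pos: [0.5523, 0.2032, 0.0125]
eef_rot: [1.0, -0.022, -0.0, -0.0]
ft_force: [-2.3, -0.3, 8.2]
width: 0.0352
[-2.31442342 -0.29360983  8.1772645 ] -2.5136628514615413 [11.55681057  0.0156936   1.24616646]
```

View pics/w10.png

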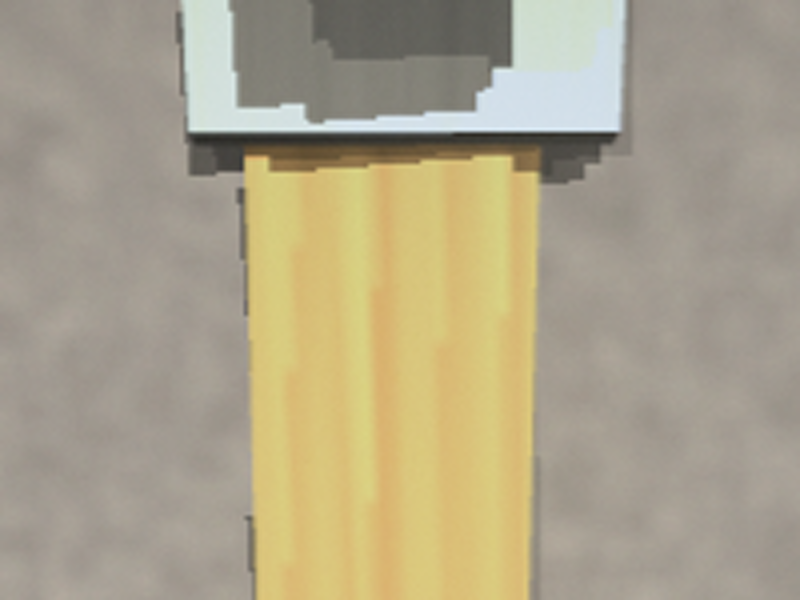

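The wrist view is clear. The plate's front edge spans 187–620 in the crop (middle 403) and the shim 244–541 (middle 392), so the shim is square but 1.3 mm to the left. I correct that and go on in small steps, watching the force.

```bash
python3 -m jog '[[0.2,0.12,-0.02,0,0,0,-1],[0.4,0,0,0,0,0,-1],[0.3,0,0,0,0,0,-1],[0,0,0,0,0,0,-1]]' 45 | grep -E "ee_pos|ft"
for i in 1 2 ; do python3 -m jog '[[0.3,0,0,0,0,0,-1],[0,0,0,0,0,0,-1]]' | grep -E "ee_pos|ft"; done
for i in 1 ; do python3 -m jog '[[0,0,0,0,0,0,-1]]' | grep -E "ee_pos|ft"; done
python3 - <<'E'
from h import *
c=r.camera("wrist"); save(c,'w11',(180,0,380,150),4)
E
```

```text
ee_pos: [0.5613, 0.2015, 0.0125]
ft_force: [-1.6, 1.2, 5.4]
ee_pos: [0.5643, 0.2013, 0.0126]
ft_force: [-2.2, 1.0, 6.1]
ee_pos: [0.5673, 0.2012, 0.0125]
ft_force: [-2.0, -0.2, 5.9]
ee_pos: [0.5673, 0.2012, 0.0126]
ft_force: [-1.9, 0.2, 6.1]
```

View pics/w11.png

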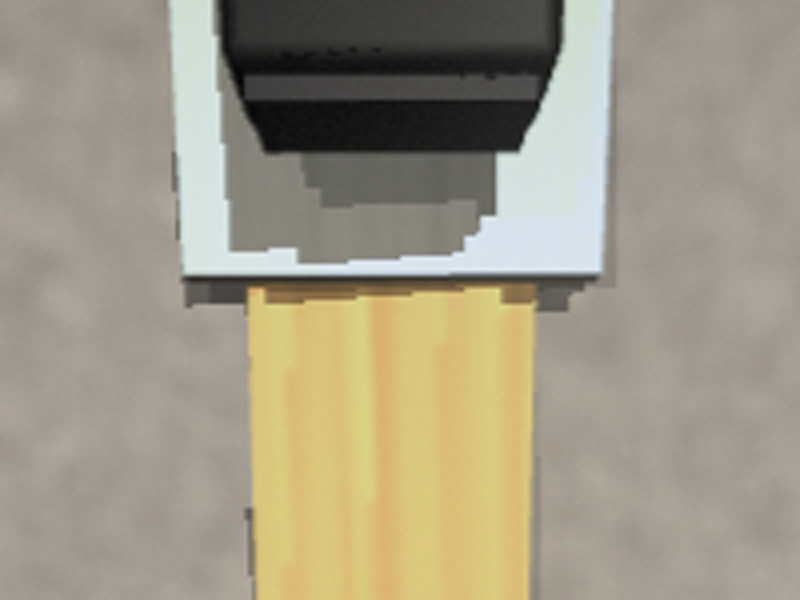

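Now centred: plate middle 391.5, shim middle 392. I creep in.

```bash
for i in 1 2 3; do python3 -m jog '[[0.2,0,0,0,0,0,-1],[0,0,0,0,0,0,-1]]' | grep -E "ee_pos|ft"; done
```

```text
ee_pos: [0.5691, 0.2012, 0.0126]
ft_force: [-3.3, 0.3, 7.0]
ee_pos: [0.5711, 0.2011, 0.0126]
ft_force: [-2.4, -0.2, 7.1]
ee_pos: [0.5731, 0.201, 0.0126]
ft_force: [-2.9, 0.5, 6.7]
```

```bash
for i in 1 2 3; do python3 -m jog '[[0.2,0,0,0,0,0,-1],[0,0,0,0,0,0,-1]]' | grep -E "ee_pos|ft"; done
```

```text
ee_pos: [0.5751, 0.2009, 0.0126]
ft_force: [-3.2, 0.6, 7.4]
ee_pos: [0.5771, 0.2008, 0.0126]
ft_force: [-3.0, 0.4, 6.6]
ee_pos: [0.5791, 0.2007, 0.0125]
ft_force: [-3.3, 0.5, 5.8]
```

```bash
for i in 1 2 3; do python3 -m jog '[[0.2,0,0,0,0,0,-1],[0,0,0,0,0,0,-1]]' | grep -E "ee_pos|ft"; done
```

```text
ee_pos: [0.5811, 0.2007, 0.0126]
ft_force: [-2.7, 0.8, 6.0]
ee_pos: [0.5831, 0.2006, 0.0126]
ft_force: [-2.8, -0.1, 7.1]
ee_pos: [0.5851, 0.2005, 0.0126]
ft_force: [-1.9, 0.2, 7.7]
```

Run:
```python
from h import *
c=r.camera("wrist"); save(c,'w12',(180,50,380,200),4)
c=r.camera("scene"); save(c,'s12',(240,240,340,330),7)
```

```text
(no output)
```

View pics/w12.png

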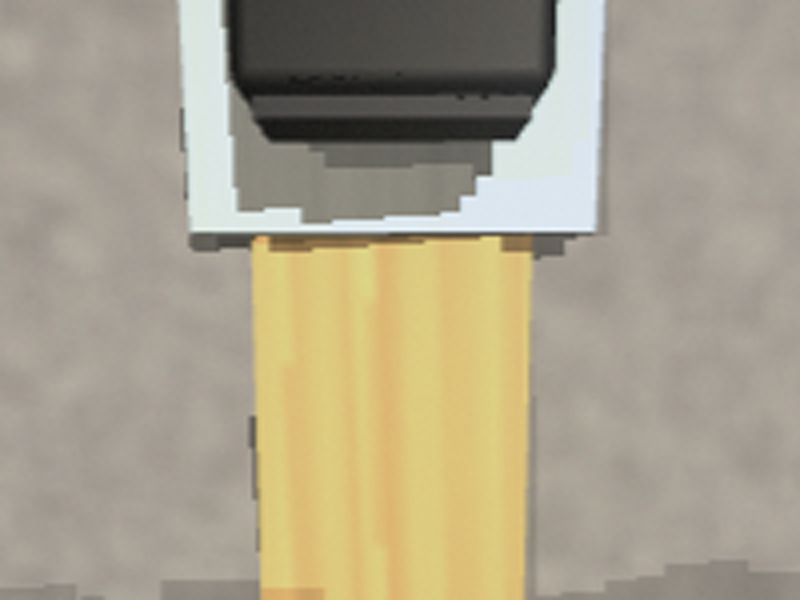

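View pics/s12.png

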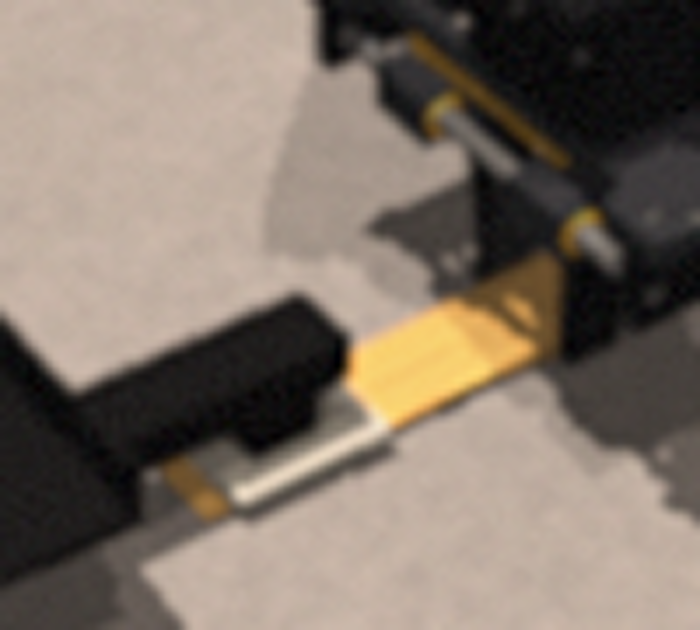

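Still centred (394 against 392). The tip shows behind the plate, and the force is still only free sliding. I continue.

```bash
for i in 1 2 3 4; do python3 -m jog '[[0.2,0,0,0,0,0,-1],[0,0,0,0,0,0,-1]]' | grep -E "ee_pos|ft"; done
```

```text
ee_pos: [0.5871, 0.2004, 0.0126]
ft_force: [-2.4, 0.9, 6.8]
ee_pos: [0.5891, 0.2003, 0.0126]
ft_force: [-3.0, -0.4, 6.6]
ee_pos: [0.5911, 0.2003, 0.0126]
ft_force: [-2.2, 0.8, 6.9]
ee_pos: [0.5931, 0.2001, 0.0126]
ft_force: [-2.9, -0.2, 6.4]
```

```bash
for i in 1 2 3; do python3 -m jog '[[0.2,0,0,0,0,0,-1],[0,0,0,0,0,0,-1]]' | grep -E "ee_pos|ft"; done
```

```text
ee_pos: [0.5951, 0.2001, 0.0126]
ft_force: [-2.8, 0.4, 6.1]
ee_pos: [0.5971, 0.2, 0.0126]
ft_force: [-1.9, 0.0, 7.0]
ee_pos: [0.599, 0.1999, 0.0126]
ft_force: [-3.3, 0.2, 6.9]
```

```bash
for i in 1 2 3; do python3 -m jog '[[0.2,0,0,0,0,0,-1],[0,0,0,0,0,0,-1]]' | grep -E "time|ee_pos|ft"; done
```

```text
time: 18.6
ee_pos: [0.6, 0.2, 0.0126]
ft_force: [-8.3, -0.7, 11.3]
time: 18.85
ee_pos: [0.6007, 0.2, 0.0125]
ft_force: [-14.4, -1.9, 16.0]
time: 19.1
ee_pos: [0.6014, 0.2002, 0.0125]
ft_force: [-21.1, -2.5, 21.1]
```

```bash
python3 - <<'E'
from h import *
c=r.camera("wrist"); save(c,'w13',(180,90,380,240),4)
E
for i in 1 2; do python3 -m jog '[[0.2,0,0,0,0,0,-1],[0,0,0,0,0,0,-1]]' | grep -E "ee_pos|ft"; done
```

```text
ee_pos: [0.602, 0.2003, 0.0125]
ft_force: [-26.6, -3.6, 27.2]
ee_pos: [0.6029, 0.2003, 0.0121]
ft_force: [-29.9, -3.2, 26.6]
```

View pics/w13.png

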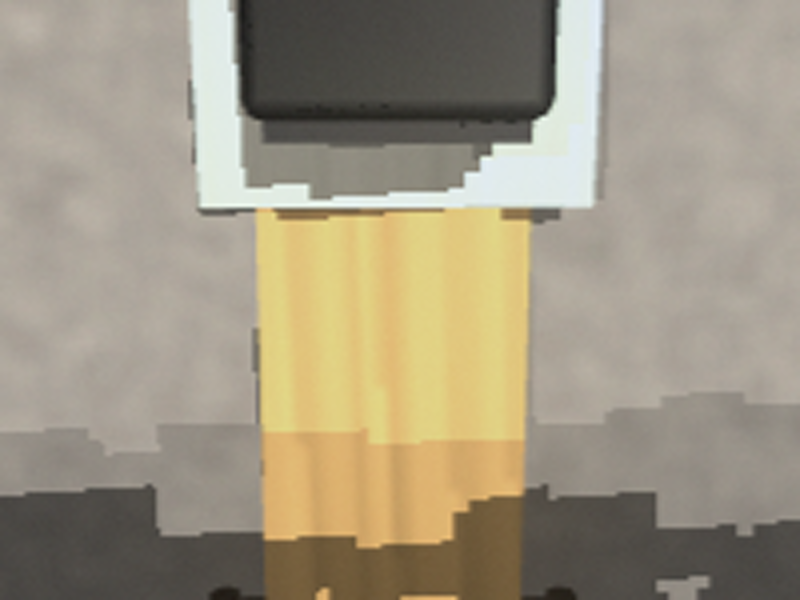

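That batch pushed further than I meant: about 30 N. I back off until it slides freely and will set the depth again gently.

```bash
python3 -m jog '[[-0.4,0,0,0,0,0,-1],[0,0,0,0,0,0,-1]]' | grep -E "time|ee_pos|ft"; python3 -m jog '[[-0.4,0,0,0,0,0,-1],[0,0,0,0,0,0,-1]]' | grep -E "ee_pos|ft";python3 -m jog '[[-0.4,0,0,0,0,0,-1],[0,0,0,0,0,0,-1]]' | grep -E "ee_pos|ft|width"
python3 - <<'E'
from h import *
s=r.read_state(); print(s['ee_pos'],s['ft_force'],np.degrees(yaw()),Ro.from_quat(s['eef_rot']).as_matrix()[2])
c=r.camera("wrist"); save(c,'w14',(180,90,380,240),4)
c=r.camera("scene"); save(c,'s14',(240,240,340,330),7)
E
```

```text
time: 19.9
ee_pos: [0.6027, 0.2003, 0.0121]
ft_force: [-11.8, 1.7, 10.4]
ee_pos: [0.6024, 0.2001, 0.0122]
ft_force: [6.0, 5.3, -5.0]
ee_pos: [0.5987, 0.1991, 0.0123]
ft_force: [5.0, 0.1, -3.3]
width: 0.0352
[0.59874479 0.19914861 0.01227641] [ 4.95968961  0.10058239 -3.32107798] -2.5579226762356004 [ 2.36582582e-03 -2.12918121e-04 -9.99997179e-01]
```

View pics/w14.png

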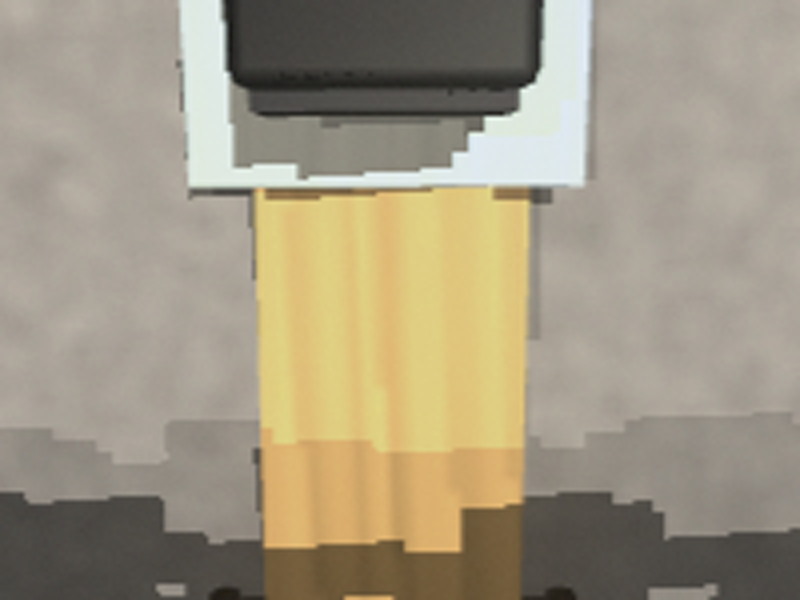

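View pics/s14.png

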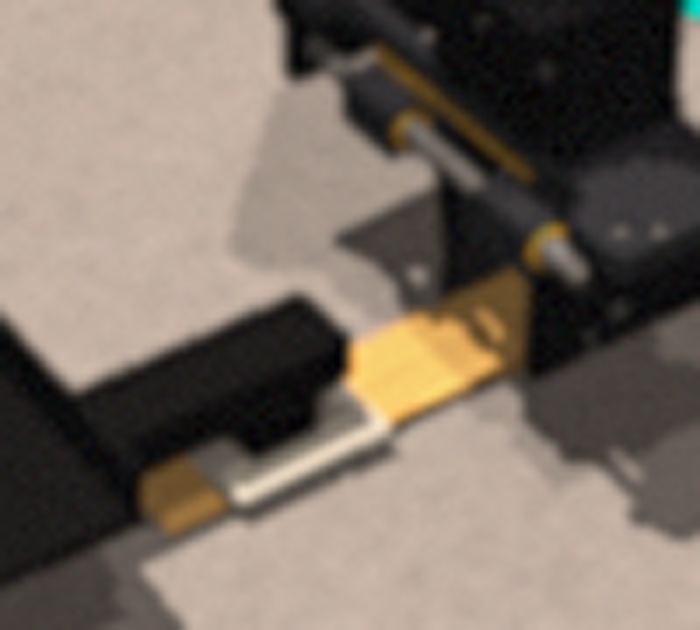

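```bash
python3 -m jog '[[-0.1,-0.03,0,0,0,0,-1],[0,0,0,0,0,0,-1]]' | grep -E "time|ee_pos|ft"; python3 -m jog '[[0.2,0,0,0,0,0,-1],[0,0,0,0,0,0,-1]]' | grep -E "ee_pos|ft"
```

```text
time: 20.75
ee_pos: [0.5961, 0.1998, 0.0123]
ft_force: [0.0, -0.3, 0.8]
ee_pos: [0.5979, 0.2, 0.0122]
ft_force: [-4.1, -0.2, 2.5]
```

```bash
python3 -m jog '[[0.15,0,0,0,0,0,-1],[0,0,0,0,0,0,-1]]' | grep -E "ee_pos|ft"
```

```text
ee_pos: [0.5992, 0.2, 0.0122]
ft_force: [-5.6, -0.8, 3.5]
```

```bash
python3 -m jog '[[0.15,0,0,0,0,0,-1],[0,0,0,0,0,0,-1]]' | grep -E "ee_pos|ft"
```

```text
ee_pos: [0.6001, 0.2001, 0.0122]
ft_force: [-7.4, -0.3, 6.1]
```

```bash
python3 -m jog '[[0.12,0,0,0,0,0,-1],[0,0,0,0,0,0,-1]]' | grep -E "ee_pos|ft"
```

```text
ee_pos: [0.6006, 0.2002, 0.0122]
ft_force: [-10.9, 0.3, 8.8]
```

About 11 N of push. With the free-sliding friction (about 0.4), that means roughly 9–10 N bearing on the plate, which is snug. I hold and verify.

```bash
python3 -m jog '[[0,0,0,0,0,0,-1],[0,0,0,0,0,0,-1],[0,0,0,0,0,0,-1],[0,0,0,0,0,0,-1],[0,0,0,0,0,0,-1],[0,0,0,0,0,0,-1]]'
python3 - <<'E'
from h import *
s=r.read_state(); print(s['ft_force'],np.degrees(yaw()),Ro.from_quat(s['eef_rot']).as_matrix()[2])
c=r.camera("wrist"); save(c,'w15',(180,90,380,240),4)
c=r.camera("scene"); save(c,'s15')
P=at_z(c,[(273.3,308.9)],.011)
E
```

```text
time: 22.5
ee_pos: [0.6006, 0.2002, 0.0122]
eef_rot: [1.0, -0.022, -0.002, 0.0]
ft_force: [-10.3, -0.6, 7.5]
width: 0.0355
[-10.29529261  -0.64662164   7.5012702 ] -2.478857275661353 [-3.82651985e-03  9.78847140e-04 -9.99992200e-01]
```

View pics/w15.png

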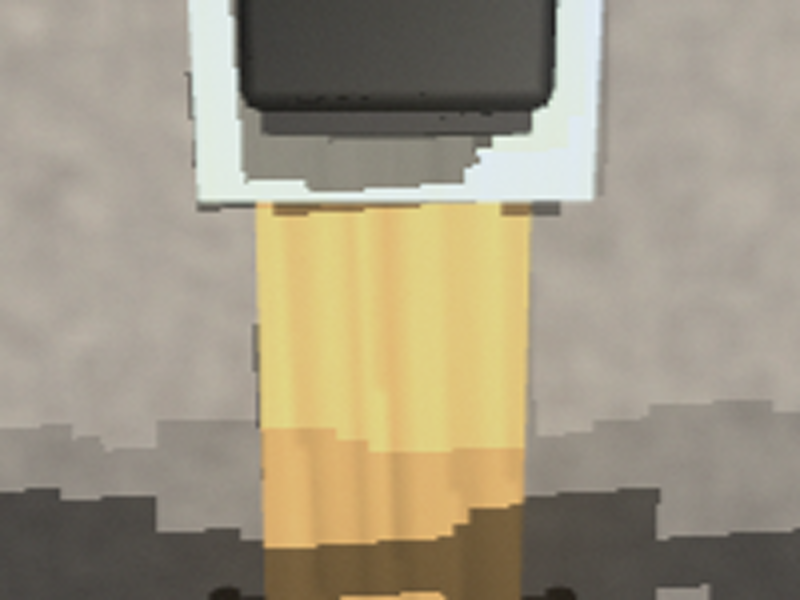

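View pics/s15.png

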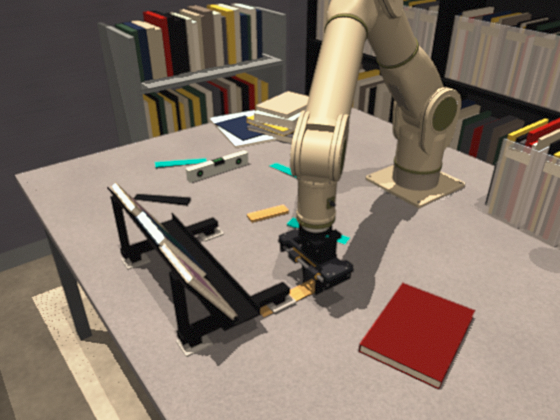

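The shim is centred within about 0.5 mm (plate middle 396, shim middle 392.5), square and flat. The force is steady at 10.3 N and nothing else has moved. I hand in.

```bash
python3 -c "
from bench import r
print(r.close_job())"
```

```text
the job is handed in; nothing more can be done
None
```

The wooden shim is snug under the display's left front foot plate, thin end first and flat on the counter. I handed the job in at about 22.6 s with the gripper still holding it.

**Last checks**
- **Centring:** the shim sits within about 0.5 mm of the plate's centre line and parallel to it, about 83 mm in from the front edge. That corresponds to a gap of roughly 6.1 mm.
- **Force:** the push held steady at 10–11 N over the last 0.75 s. Allowing for friction, I estimate 9–10 N bearing on the plate; I could not measure that directly.
- **Surroundings:** the last scene picture shows the packer, level, book and display where they were.

**What went wrong:** on the first approach I pushed about 3 mm too far, to a 30 N push. I estimate that as about 23 N on the plate, under the 40 N that would jack the display up. I drew the shim back until it slid free, then set it again gently. I saw no lifting in the pictures, but they would not show a very small lift.

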